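Slide a test coupon under the stage clip

ROBOT

A 6-joint arm with a two-finger parallel gripper is mounted at the origin on a cart in front of the work surface, level with it; the furniture and walls round the work are solid. World frame = base frame: x ahead of the robot, y to its left, z up, the work surface at z = 0. Lengths are in m, angles in rad, forces in N, time in s.
With the tool pointing down it reaches from about 0.25 to 0.725 m from the base axis. Payload 4 kg.
Tool frame: the origin (TCP) lies on the centre line of the jaws, within the pads' length; the fingertips stand 14 mm ahead of it and the grasp point (between the pads) lies 5 mm behind it; z points along the fingers, x is the direction in which the jaws open and shut, and the axes are right-handed (so a half turn about z gives the same grasp; the last joint's range is limited). The gripper opens to 85 mm and grips with 20 to 120 N. Pads are 22 mm wide; open, the fingers measure 114 mm over their backs; the gripper's body (76 mm by 85 mm) begins 54 mm behind the grasp point. The pads swing forward as they close: fully open they stand 13 mm farther back than shut.
Start: joints at [-1.17, 0.241, 0.005, 1.335, 0, 1.571], TCP at [0.195, -0.46, 0.245] pointing down, gripper open.
Joint ranges: [-2.72, 2.72], [-1.05, 1.87], [-1.09, 1.28], [-1.99, 2.15], [-1.42, 1.44], [-3.14, 3.14]. Speed limits (rad/s): [2.79, 2.79, 3.14, 3.14, 3.14, 3.14].

INTERFACE

Orientations are given as a unit quaternion [x, y, z, w].
In Python, from workcell import get_obs, optics, ticket gives the robot as it stands.
- The arm moves only by the shell command python3 -m inch 'ROWS'. ROWS is JSON, a list that holds one entry, the list of rows, each a list of 5 numbers: the finger opening in cm, from 0 to 8.54, then the shift along the tool's x, y, z in cm, then the turn about the tool's z in degrees. In form: [[[fingers, dx, dy, dz, roll], ...]]. A call has exactly 5 rows; each row is the pose to reach, as a shift and turn from the pose measured when the call began, along the tool's axes at that moment; what a row does not reach only later rows make up. A row lasts 1/8 s, in which the tool goes at most 62.5 mm and 10.7 degrees, less where a joint would pass 70% of its speed; a pose out of reach is approached as far as the arm can. A call with a gripper value outside its range is refused whole. The fingers move at their own pace and stop on an object; the grip force is fixed at half the most. Time passes only in rows, so rows that repeat a pose let the fingers close, or fill a call up. It gives the time, the measured TCP pose, the force and the opening at its end, in the units of the state.
- get_obs(): the state, without advancing time (a new reading comes with each control period).
- optics.camera(name): name is "side" or "top"; returns (picture, depth): 420x560x3 uint8, red, green, blue; 420x560 float32, m along the optical axis (not along the pixel's ray), 0 where there is no reading.
- optics.camera_info(name): a dict with "vfov" (degrees; the focal length in pixels is half the picture's height over the tangent of half this angle, whatever the lens; pixels are square), "cx", "cy" (the principal point, pixels), "k1" (the pictures are not rectified: a ray, as slopes to the right and down, at radius r is drawn at 1 + k1 r^2 times it, then the intrinsics apply), "R" (3x3) and "t" (3): a world point X has camera coordinates R X + t. Camera axes: x right, y down, z forward; pixel columns grow to the right and rows downward; lengths in m; the calibration is good to about 2 mm. A picture is of the moment at which its call begins. camera_info takes no time and is no camera call.
- ticket.job_done(): hands the job in, once; it reports no verdict.
The state is a dict: "clock": time; "joint_pos": joint angles; "joint_vel": joint speeds; "tau": joint torques, N m; "eef_pos": TCP position; "tool_rot": TCP orientation; "ft_force": force on the tool from outside, world axes, zero at the start; "ft_torque": the same for the moment, N m; "grip_width": finger opening in m.
Only numpy, scipy, OpenCV 4.12 (cv2) and the standard library are available. Lean on these libraries where they do the work, as an engineer would, in place of code of your own. Each camera call takes 0.05 s, during which the arm holds its last target.

TASK

Load the flat metal coupon into the spring-clip stage: press the clip's long bar down with one fingertip so that its nose lifts, and while you hold it down push the coupon along the channel under the nose with the other fingertip until it is fully home against the end stop. Then let the bar up so that the nose clamps the coupon, and move clear. Only press and push: do not lift or tip the coupon, and leave the vials, petri dish and screwdriver round the stage where they are.

Things in the scene. Friction and masses are not known exactly. Their poses are not given: they have to be found in the camera images.
- stage: Fixed low metal stage, base 184 x 132 x 8 mm. Origin on the worktop under the channel's centre line; +x is the way the coupon is pushed, z up. Bed top at z = 16 mm (x -107 to 61 mm, 66 mm wide); two side rails (tops z = 24 mm, x -60 to 52 mm) leave a channel 55 mm wide centred on y = 0. The clip's hinge runs along x at y = -36, z = 28 mm; its knuckles reach z = 32 mm.
- end_stop (a point): Face of the end stop, an upright wall across the channel's far end: this point on the face (stage x = 52 mm), y = 0, at bed height (z = 16 mm); the wall's top is at z = 28 mm. The coupon is home with its front edge on this face, its centre then at stage x = 22 mm and its rear edge at x = -8 mm.
- clip (a joint): Angle (rad) of the spring clip, a steel rocker hinged along the stage's x: 0 at rest (nose down), grows as the bar is pressed, 0.48 at most. Above 0.26 the nose clears the coupon. At 0.38 the bar is level, its top 21 mm above the worktop, 5 mm above the bed and 5 mm below the coupon's top; about 8 N holds it there. Let up on the coupon it reads about 0.22 and the nose presses with 5 N.
- clip_bar (a point): Middle of the top face of the clip's press bar, a smooth flat steel strip 112 mm long (stage x -109 to 3 mm) and 36 mm wide (y -49 to -85 mm when level, this point y = -67 mm). At rest it slopes up away from the channel, this point 33 mm above the worktop. A fingertip can slide along it while holding it down; level with it, another fingertip meets the coupon's rear edge.
- clip_nose (a point): Underside of the clip's nose, a round bar 14 mm long (stage x 7 to 21 mm), 10 mm thick, over the middle of the channel (y = 0). At rest it is 2 mm above the bed and blocks the coupon. An arm arches from the hinge to it, up to 44 mm above the worktop at rest, 56 mm with the bar down.
- coupon: Loose flat steel-coloured coupon, 60 mm along x, 50 mm wide (y), 10 mm thick, 0.1 kg, lying on the bed in the mouth of the channel before the nose. Origin at the centre of its underside, x along the stage's x.
- vial_1: Small glass vial, 22 mm across, 43 mm tall, loose; bystander. Origin at the centre of its underside.
- vial_2: Second vial like it; bystander. Origin at the centre of its underside.
- screwdriver: Yellow-handled screwdriver lying on the worktop, 150 mm long, 25 mm thick; bystander. Origin at the centre of its underside.
- petri: Clear petri dish, 61 mm across, 15 mm high; bystander. Origin at the centre of its underside.
Mind the look-alikes: they are no part of the job. Leave any pink look-alike of the coupon alone.

How it is judged:
By the outcome, as a careful person would: the job done as asked, in the order asked, and still so for the second after the job is handed in, with the robot touching nothing.
It also fails if it takes over 43 s, if anything falls off the work surface, if the arm or the gripper's body presses on something with over 40 N, if the wrist force passes 120 N, or if a joint passes its speed limit or range.

## Working session

There is one attempt and no reset: what is moved stays moved. The work goes in short steps, Python scripts to look and compute and a shell command to move; the robot and the scene stay as the last step left them, time stands still between calls to the robot, and variables do not carry over. Pictures are saved under pics/ and viewed, and the job is handed in when it is done.

```bash
ls; mkdir -p pics; python3 - <<'E'
from workcell import get_obs, optics, ticket
import cv2
o=get_obs()
for k,v in o.items(): print(k,v)
for n in ("side","top"):
    p,d=optics.camera(n); cv2.imwrite(f"pics/{n}0.png",p[:,:,::-1])
    import numpy as np; np.save(f"pics/{n}0d.npy",d); np.save(f"pics/{n}0p.npy",p)
    print(optics.camera_info(n))
E
```

```text
pics
clock 0.0
joint_pos [-1.17000092e+00  2.41420022e-01  3.73082702e-03  1.33519590e+00
  1.97293924e-05  1.57079169e+00]
joint_vel [-0.00058552 -0.00187982 -0.0020324   0.00138885 -0.00105676  0.00206183]
tau [ 5.88818602e-04 -3.72319186e+01  2.52407831e+01  1.70753984e-02
 -9.72264820e-05 -8.00826626e-06]
eef_pos [ 0.19484722 -0.45982229  0.24441193]
tool_rot [ 8.33712651e-01 -5.52197541e-01 -8.65265831e-04 -5.84934368e-04]
ft_force [ 0.21290234 -0.60644901  0.02823766]
ft_torque [-0.00298771  0.04426393 -0.01886732]
grip_width 0.08570607631684546
{'vfov': 46.47831097549487, 'cx': 280.9622170719966, 'cy': 207.55560724541942, 'k1': -0.17314992853273342, 'R': array([[-0.93563288, -0.35229669,  0.02186691],
       [-0.15549151,  0.35575541, -0.9215533 ],
       [ 0.3168809 , -0.86563568, -0.3876356 ]]), 't': array([0.5228226 , 0.10947698, 0.70916454])}
{'vfov': 54.652187962062904, 'cx': 286.9081163029753, 'cy': 214.04459805831164, 'k1': -0.006010280762238901, 'R': array([[ 0.02019748, -0.9997951 , -0.00134693],
       [-0.99441195, -0.01994907, -0.10366733],
       [ 0.10361921,  0.00343322, -0.99461112]]), 't': array([0.01151684, 0.54860023, 0.85946428])}
```

View pics/top0.png

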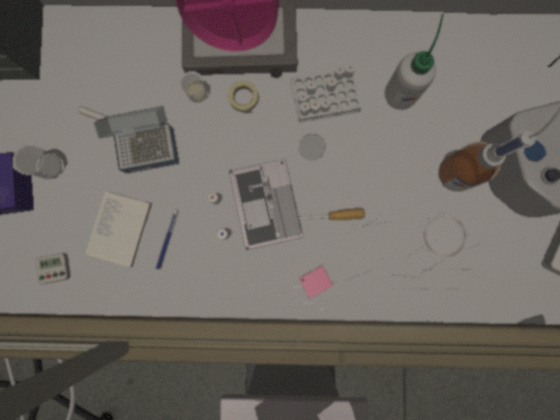

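View pics/side0.png

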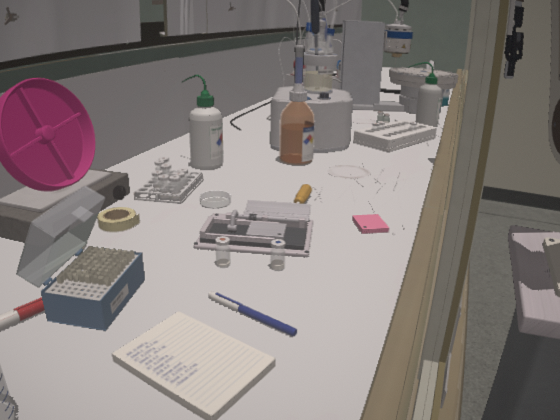

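```bash
python3 - <<'E'
import cv2
a=cv2.imread("pics/top0.png")[145:265,190:350]
b=cv2.imread("pics/side0.png")[180:280,180:330]
cv2.imwrite("pics/top0z.png",cv2.resize(a,(800,600),interpolation=cv2.INTER_CUBIC))
cv2.imwrite("pics/side0z.png",cv2.resize(b,(800,533),interpolation=cv2.INTER_CUBIC))
E
```

```text
(no output)
```

View pics/top0z.png

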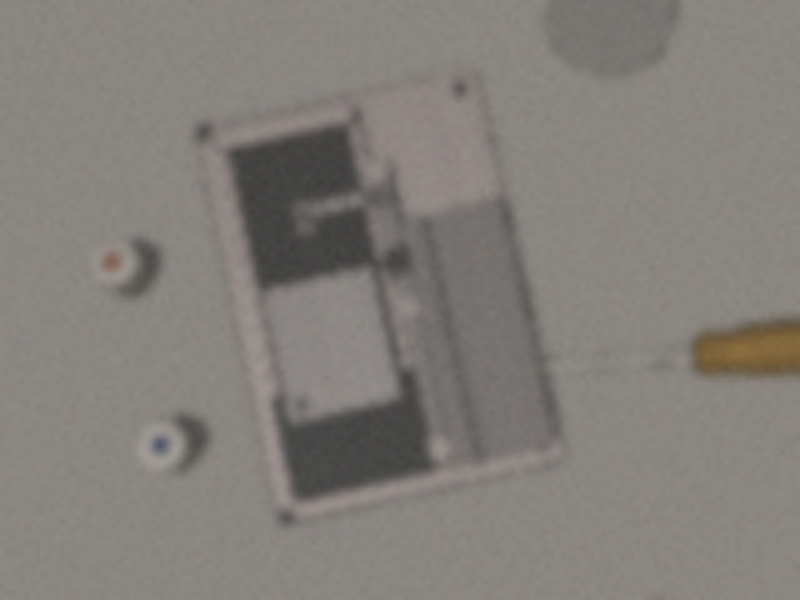

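View pics/side0z.png

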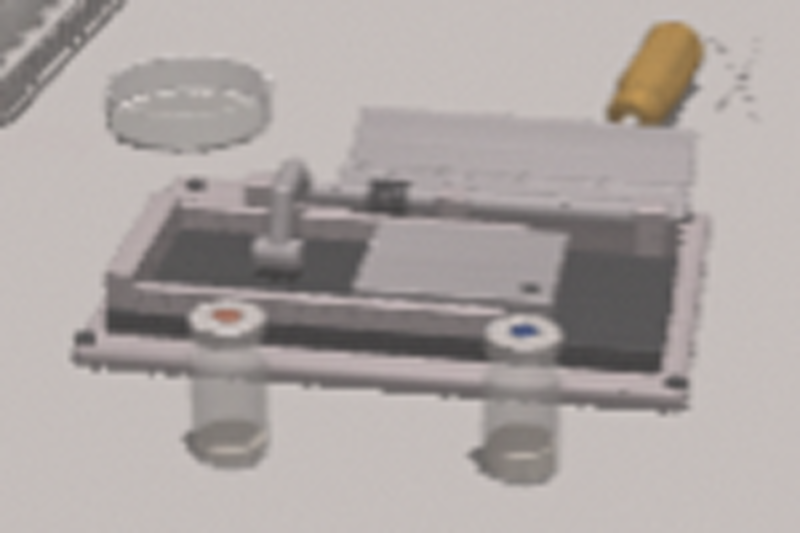

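```bash
cat > h.py <<'E'
import numpy as np, cv2
from workcell import optics
def proj(n,X):
    i=optics.camera_info(n); f=210/np.tan(np.radians(i['vfov']/2))
    P=np.atleast_2d(X)@i['R'].T+i['t']; s=P[:,:2]/P[:,2:]
    r2=(s**2).sum(1,keepdims=True); s=s*(1+i['k1']*r2)
    return s*f+[i['cx'],i['cy']]
def ray(n,uv):
    i=optics.camera_info(n); f=210/np.tan(np.radians(i['vfov']/2))
    K=np.array([[f,0,i['cx']],[0,f,i['cy']],[0,0,1]])
    s=cv2.undistortPoints(np.array(uv,float).reshape(-1,1,2),K,np.array([i['k1'],0,0,0.])).reshape(-1,2)
    d=np.c_[s,np.ones(len(s))]@i['R']; c=-i['R'].T@i['t']; return c,d
def onz(n,uv,z):
    c,d=ray(n,uv); return c+d*((z-c[2])/d[:,2:])
E
cat > fit.py <<'E'
import numpy as np
from h import *
from scipy.optimize import least_squares
zt=lambda p:(np.array(p,float)+.5)/5-.5+[190,145]
zs=lambda p:(np.array(p,float)+.5)/(16/3)-.5+[180,180]
T=[((-107,33,16),(292,498)),((-107,-33,16),(434,467)),((52,27.5,28),(230,150)),((52,-27.5,28),(350,124)),
   ((3,-84.1,39.7),(503,195)),((-109,-84.1,39.7),(558,450))]
S=[((-107,33,16),(660,368-20)),((52,27.5,28),(180,207)),((3,-84.1,39.7),(360,108)),((-109,-84.1,39.7),(695,128))]
def W(p,P):
    c,s=np.cos(p[2]),np.sin(p[2]); P=np.array(P)/1e3
    return np.c_[p[0]+c*P[:,0]-s*P[:,1],p[1]+s*P[:,0]+c*P[:,1],P[:,2]]
def res(p,v=False):
    a=proj('top',W(p,[t[0] for t in T]))-zt([t[1] for t in T])
    b=proj('side',W(p,[t[0] for t in S]))-zs([t[1] for t in S])
    if v: print(a.round(2),b.round(2))
    return np.r_[a.ravel(),b.ravel()]
r=least_squares(res,[.5,0,.2],loss='soft_l1'); print(r.x,np.degrees(r.x[2])); res(r.x,True)
np.save('stage.npy',r.x)
cc=onz('top',zt([(262,287),(377,265),(402,402),(285,425)]),.026)
cs=onz('side',zs([(377,222),(571,235),(548,304),(356,290)]),.026)
for C in (cc,cs):
    p=r.x; q=C.mean(0)[:2]-p[:2]; c,s=np.cos(p[2]),np.sin(p[2])
    print('coupon stage mm',((C[:,:2]-p[:2])@np.array([[c,-s],[s,c]])*1e3).round(1).tolist(),C.mean(0))
B=zt([(200,125),(478,72),(562,455),(285,522)]); C=onz('top',B,.008)
print('base',((C[:,:2]-p[:2])@np.array([[c,-s],[s,c]])*1e3).round(1).tolist())
V=onz('top',zt([(112,262),(162,445)]),.043); print('vials',((V[:,:2]-p[:2])@np.array([[c,-s],[s,c]])*1e3).round(1).tolist())
E
python3 fit.py
```

```text
[0.59191853 0.0993569  0.23187465] 13.285438939806353
[[-0.05  0.44]
 [ 0.91  0.33]
 [-0.15 -1.15]
 [ 0.22 -1.1 ]
 [-0.68 -0.19]
 [-0.68 -0.85]] [[ 0.82 -0.09]
 [-7.54 10.28]
 [ 1.75 -1.32]
 [ 1.56 -0.78]]
coupon stage mm [[-13.1, 26.2], [-14.2, -25.3], [-75.6, -23.6], [-74.8, 28.4]] [0.54835614 0.09054504 0.026     ]
coupon stage mm [[-12.0, -17.9], [-73.1, -18.9], [-72.1, 30.4], [-14.9, 30.9]] [0.54865282 0.09542329 0.026     ]
base [[68.0, 40.4], [65.5, -87.7], [-112.2, -87.8], [-115.4, 38.6]]
vials [[8.6, 86.0], [-73.6, 80.2]]
```

```bash
sed -i 's/((52,27.5,28),(180,207)),//' fit.py; sed -i "s/zip()//" fit.py; python3 fit.py; python3 - <<'E'
import numpy as np
from h import *
p=np.load('stage.npy')
# overlay stage lines
c,s=np.cos(p[2]),np.sin(p[2])
W=lambda P:np.c_[p[0]+c*P[:,0]-s*P[:,1],p[1]+s*P[:,0]+c*P[:,1],P[:,2]]
L=[[(-107,33,16),(-107,-33,16)],[(52,27.5,28),(52,-27.5,28)],[(-60,27.5,24),(52,27.5,24)],[(-60,-27.5,24),(52,-27.5,24)],
[(3,-84.1,39.7),(-109,-84.1,39.7)],[(7,0,23),(21,0,23)]]
for n,(x0,y0,w,h,k) in dict(top=(190,145,160,120,5),side=(180,180,150,100,5.333)).items():
    im=cv2.imread(f"pics/{n}0.png")[y0:y0+h,x0:x0+w]; im=cv2.resize(im,None,fx=k,fy=k,interpolation=cv2.INTER_CUBIC)
    for l in L:
        q=((proj(n,W(np.array(l)/1e3))-[x0,y0]+.5)*k-.5).round().astype(int)
        cv2.line(im,tuple(map(int,q[0])),tuple(map(int,q[1])),(0,255,0),1)
    cv2.imwrite(f"pics/{n}0o.png",im)
E
```

```text
[0.59227018 0.09989801 0.23289813] 13.344080002459515
[[-0.24  0.28]
 [ 0.71  0.14]
 [-0.41 -1.29]
 [-0.05 -1.27]
 [-0.94 -0.39]
 [-0.89 -1.07]] [[ 0.52 -0.01]
 [ 1.4  -1.25]
 [ 1.23 -0.73]]
coupon stage mm [[-13.5, 25.7], [-14.7, -25.7], [-76.1, -24.0], [-75.2, 28.1]] [0.54835614 0.09054504 0.026     ]
coupon stage mm [[-12.5, -18.4], [-73.5, -19.3], [-72.5, 30.0], [-15.3, 30.5]] [0.54865282 0.09542329 0.026     ]
base [[67.6, 39.9], [64.9, -88.2], [-112.8, -88.1], [-115.8, 38.2]]
vials [[8.2, 85.5], [-73.9, 79.8]]
```

View pics/top0o.png

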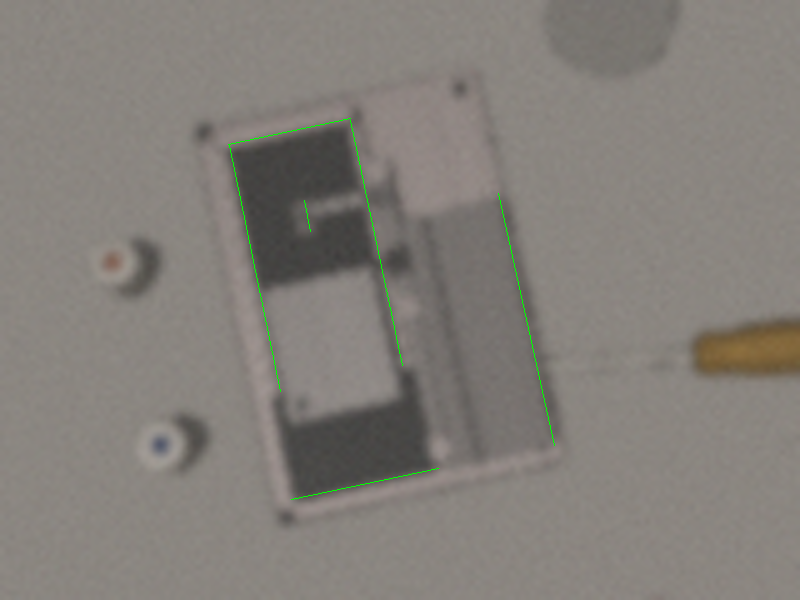

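View pics/side0o.png

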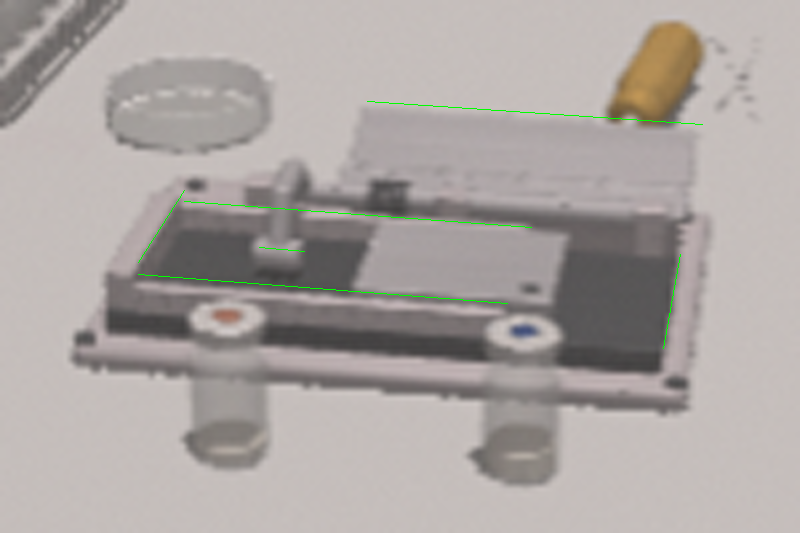

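```bash
python3 -m inch '[[[6,-3.4,-4.9,0,2],[6,-6.8,-9.8,0,4],[6,-10.2,-14.6,0,6],[6,-13.6,-19.5,0,8],[6,-17,-24.4,0,9.7]]]'; cat > st.py <<'E'
import numpy as np
from workcell import get_obs
from scipy.spatial.transform import Rotation as R
o=get_obs(); p=np.load('stage.npy'); c,s=np.cos(p[2]),np.sin(p[2])
d=(o['eef_pos'][:2]-p[:2])*1e3
f=o['ft_force']; M=R.from_quat(o['tool_rot']).as_matrix()
print('t %.2f'%o['clock'],'stage xyz mm',np.round([c*d[0]+s*d[1],-s*d[0]+c*d[1],o['eef_pos'][2]*1e3],1),'F stage',np.round([c*f[0]+s*f[1],-s*f[0]+c*f[1],f[2]],1),
'T',np.round(o['ft_torque'],2),'w %.1f'%(o['grip_width']*1e3),'yaw err of tool x vs stage -y: %.2f'%(np.degrees(np.arctan2(M[1,0],M[0,0])-p[2])+90),'tilt',M[:,2].round(3))
E
python3 st.py
```

```text
clock: 0.72
eef_pos: [0.3537, -0.2064, 0.2446]
tool_rot: [0.784, -0.621, -0.001, -0.0]
ft_force: [1.6, -0.7, 0.4]
grip_width: 0.0604
t 0.72 stage xyz mm [-302.8 -243.   244.6] F stage [ 1.3 -1.1  0.4] T [ 0.01 -0.05 -0.03] w 60.4 yaw err of tool x vs stage -y: -0.17 tilt [-0.001  0.002 -1.   ]
```

```bash
python3 -m inch '[[[6,-4.2,-4.2,1,0],[6,-8.4,-8.4,3,0],[6,-12.6,-12.6,6,-0.2],[6,-16.8,-16.9,9,-0.2],[6,-20.8,-21.1,12,-0.2]]]'; python3 -m inch '[[[6,0,0,2,0],[6,0,0,4,0],[6,0,0,4,0],[6,0,0,4,0],[6,0,0,4,0]]]' ; python3 st.py
python3 - <<'E'
from workcell import optics
import cv2
for n,(x0,y0,w,h,k) in dict(top=(190,145,160,120,5),side=(160,120,180,135,4.4)).items():
    p,d=optics.camera(n); cv2.imwrite(f"pics/{n}1f.png",p[:,:,::-1])
    cv2.imwrite(f"pics/{n}1.png",cv2.resize(p[y0:y0+h,x0:x0+w,::-1],None,fx=k,fy=k,interpolation=cv2.INTER_CUBIC))
E
```

```text
clock: 1.35
eef_pos: [0.5065, 0.0375, 0.1292]
tool_rot: [0.785, -0.62, -0.001, -0.0]
ft_force: [1.4, -1.1, 0.3]
grip_width: 0.0601
clock: 1.98
eef_pos: [0.5073, 0.0373, 0.0903]
tool_rot: [0.785, -0.62, -0.0, -0.001]
ft_force: [0.4, -0.3, 0.4]
grip_width: 0.0598
t 1.98 stage xyz mm [-97.1 -41.3  90.3] F stage [ 0.3 -0.4  0.4] T [ 0.01 -0.06  0.02] w 59.8 yaw err of tool x vs stage -y: 0.02 tilt [ 0.001  0.002 -1.   ]
```

View pics/side1.png

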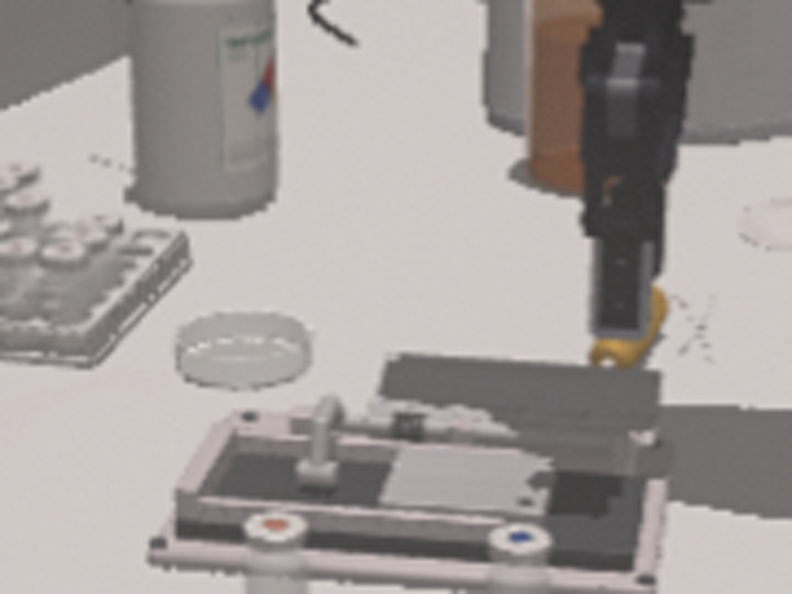

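View pics/top1.png

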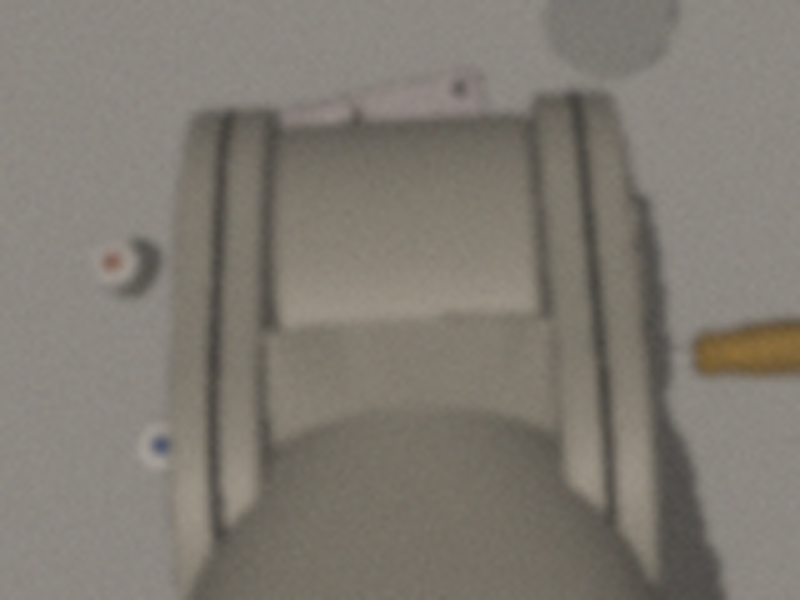

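```bash
python3 - <<'E'
from h import *
p=np.load('stage.npy'); c,s=np.cos(p[2]),np.sin(p[2])
uv=(np.array([(592,333),(642,340),(617,337)])+.5)/4.4-.5+[160,120]
C,d=ray('side',uv)
n=np.array([-s,c,0])
for y in (-4,3,7):
    for dd in d:
        t=(y/1e3-n@(C-[p[0],p[1],0]))/(n@dd); X=C+t*dd; q=X[:2]-p[:2]
        print(y,((c*q[0]+s*q[1])*1e3).round(1),(X[2]*1e3).round(1))
E
```

```text
-4 -85.8 83.2
-4 -103.8 81.8
-4 -94.8 82.3
3 -86.4 86.0
3 -104.3 84.6
3 -95.3 85.1
7 -86.7 87.5
7 -104.5 86.2
7 -95.7 86.7
```

```bash
python3 -m inch '[[[6,-0.6,-0.4,2,0],[6,-0.6,-0.4,4,0],[6,-0.6,-0.4,4,0],[6,-0.6,-0.4,4,0],[6,-0.6,-0.4,4,0]]]' >/dev/null; python3 st.py
python3 -m inch '[[[6,0,0,0.2,0],[6,0,0,0.4,0],[6,0,0,0.6,0],[6,0,0,0.8,0],[6,0,0,0.8,0]]]' >/dev/null; python3 st.py
```

```text
t 2.70 stage xyz mm [-92.4 -35.4  51.3] F stage [ 0.   0.2 -0.5] T [-0.    0.02 -0.04] w 59.8 yaw err of tool x vs stage -y: 0.02 tilt [ 0.003  0.002 -1.   ]
t 3.33 stage xyz mm [-92.4 -35.5  43.3] F stage [-0.8  0.2  3.6] T [-0.14  0.12 -0.05] w 60.0 yaw err of tool x vs stage -y: 0.02 tilt [ 0.003  0.002 -1.   ]
```

```bash
for i in 1; do python3 -m inch '[[[6,0,0,0.2,0],[6,0,0,0.4,0],[6,0,0,0.6,0],[6,0,0,0.8,0],[6,0,0,0.8,0]]]' >/dev/null; python3 st.py;done
python3 -m inch '[[[6,0,0,0.2,0],[6,0,0,0.4,0],[6,0,0,0.5,0],[6,0,0,0.5,0],[6,0,0,0.5,0]]]' >/dev/null; python3 st.py
python3 - <<'E'
from workcell import optics
import cv2
for n,(x0,y0,w,h,k) in dict(side=(180,160,150,112,5.3)).items():
    p,d=optics.camera(n); 
    cv2.imwrite(f"pics/{n}2.png",cv2.resize(p[y0:y0+h,x0:x0+w,::-1],None,fx=k,fy=k,interpolation=cv2.INTER_CUBIC))
E
```

```text
t 3.95 stage xyz mm [-92.3 -35.8  35.3] F stage [-1.3 -3.1  4.9] T [-0.59  0.07 -0.05] w 60.1 yaw err of tool x vs stage -y: -0.00 tilt [ 0.003  0.001 -1.   ]
t 4.58 stage xyz mm [-92.2 -35.4  30.6] F stage [-1.8 -0.2  5.6] T [-0.43  0.35 -0.12] w 59.9 yaw err of tool x vs stage -y: 0.01 tilt [ 0.003  0.002 -1.   ]
```

View pics/side2.png

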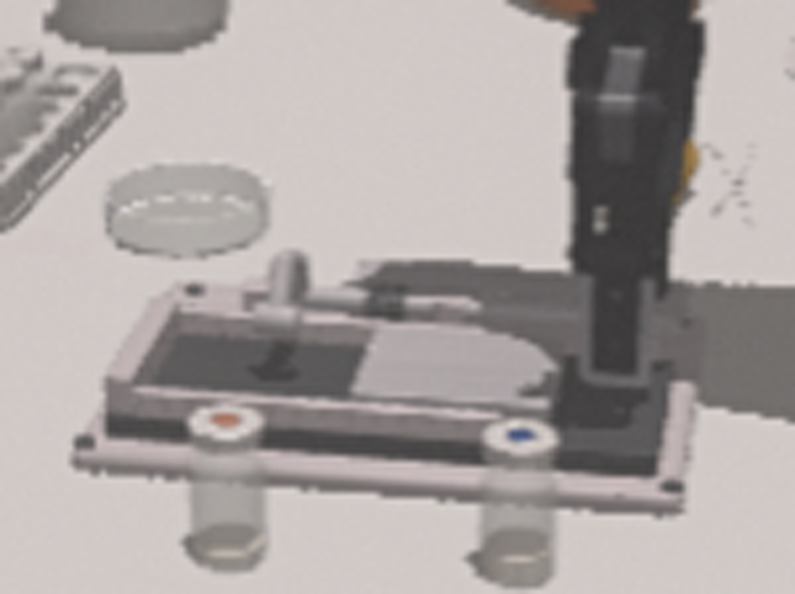

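```bash
python3 -m inch '[[[6,0,0,0.2,0],[6,0,0,0.4,0],[6,0,0,0.4,0],[6,0,0,0.4,0],[6,0,0,0.4,0]]]' >/dev/null; python3 st.py
python3 -m inch '[[[6,0,-0.3,0,0],[6,0,-0.6,0,0],[6,0,-0.9,0,0],[6,0,-1.2,0,0],[6,0,-1.5,0,0]]]' >/dev/null; python3 st.py
python3 - <<'E'
from workcell import optics
import cv2
for n,(x0,y0,w,h,k) in dict(side=(180,160,150,112,5.3)).items():
    p,d=optics.camera(n); 
    cv2.imwrite(f"pics/{n}3.png",cv2.resize(p[y0:y0+h,x0:x0+w,::-1],None,fx=k,fy=k,interpolation=cv2.INTER_CUBIC))
E
```

```text
t 5.25 stage xyz mm [-92.2 -34.8  27.3] F stage [-2.7  0.3  9.8] T [-0.32  0.57 -0.16] w 60.2 yaw err of tool x vs stage -y: 0.04 tilt [ 0.003  0.003 -1.   ]
t 5.88 stage xyz mm [-79.9 -34.4  27.1] F stage [-7.7 -0.8 10. ] T [-0.74  1.43 -0.2 ] w 60.3 yaw err of tool x vs stage -y: 0.02 tilt [-0.002  0.002 -1.   ]
```

View pics/side3.png

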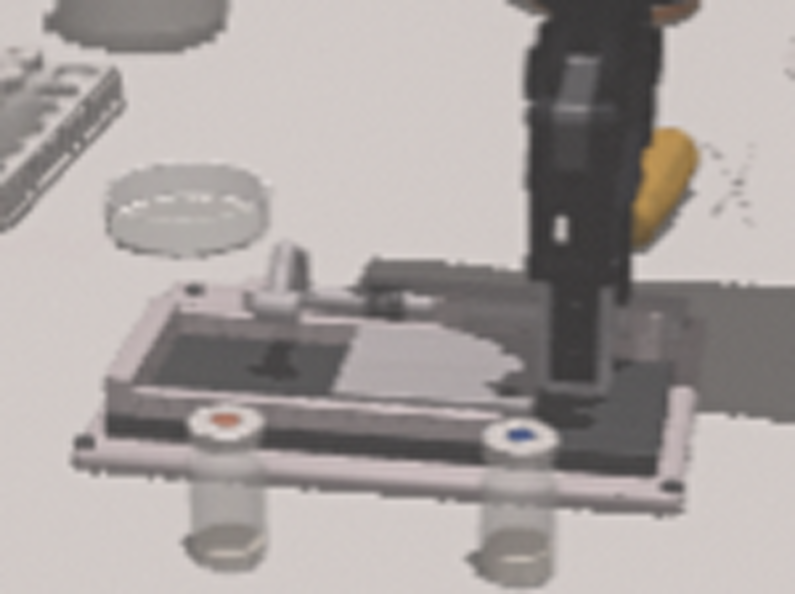

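```bash
python3 -m inch '[[[6,0,-0.4,0,0],[6,0,-0.8,0,0],[6,0,-1.2,0,0],[6,0,-1.6,0,0],[6,0,-2,0,0]]]' >/dev/null; python3 st.py
python3 -m inch '[[[6,0,-0.4,0,0],[6,0,-0.8,0,0],[6,0,-1.2,0,0],[6,0,-1.6,0,0],[6,0,-1.8,0,0]]]' >/dev/null; python3 st.py
python3 - <<'E'
from workcell import optics
import cv2
for n,(x0,y0,w,h,k) in dict(side=(180,160,150,112,5.3)).items():
    p,d=optics.camera(n); 
    cv2.imwrite(f"pics/{n}4.png",cv2.resize(p[y0:y0+h,x0:x0+w,::-1],None,fx=k,fy=k,interpolation=cv2.INTER_CUBIC))
E
```

```text
t 6.55 stage xyz mm [-62.  -34.1  27. ] F stage [-6.4 -0.4  9.2] T [-0.81  1.31 -0.19] w 59.8 yaw err of tool x vs stage -y: -0.00 tilt [-0.006  0.002 -1.   ]
t 7.17 stage xyz mm [-46.4 -33.8  26.7] F stage [-7.7 -0.6 10.3] T [-0.77  1.29 -0.13] w 60.0 yaw err of tool x vs stage -y: -0.02 tilt [-0.011  0.001 -1.   ]
```

View pics/side4.png

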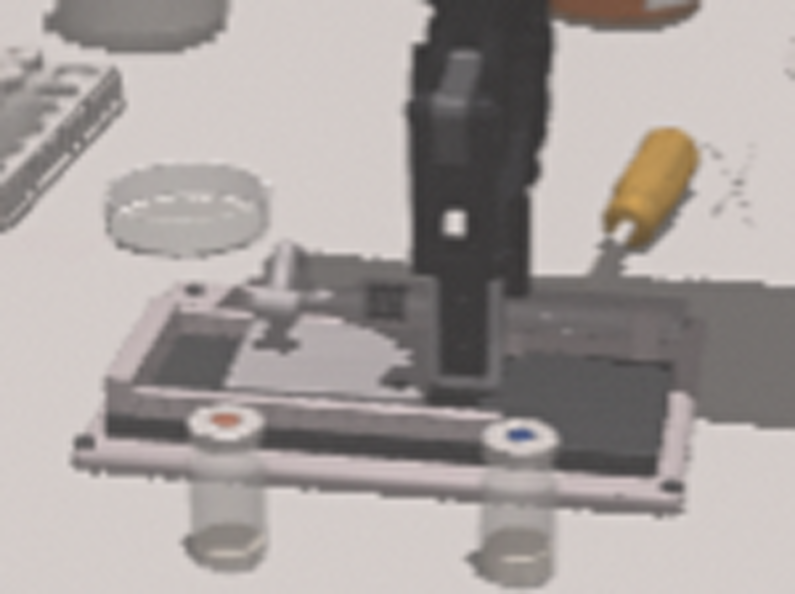

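```bash
python3 -m inch '[[[6,0.05,-0.4,0,0],[6,0.05,-0.8,0,0],[6,0.05,-1.2,0,0],[6,0.05,-1.6,0,0],[6,0.05,-2,0,0]]]' >/dev/null; python3 st.py
python3 -m inch '[[[6,0,-0.2,0,0],[6,0,-0.4,0,0],[6,0,-0.5,0,0],[6,0,-0.6,0,0],[6,0,-0.6,0,0]]]' >/dev/null; python3 st.py
```

```text
t 7.85 stage xyz mm [-29.  -34.1  26.7] F stage [-8.8 -1.3 12.1] T [-0.96  1.57 -0.2 ] w 60.2 yaw err of tool x vs stage -y: -0.06 tilt [-0.017  0.    -1.   ]
t 8.47 stage xyz mm [-27.2 -34.1  26.6] F stage [-11.   -0.7  13.2] T [-1.16  2.11 -0.3 ] w 59.9 yaw err of tool x vs stage -y: -0.12 tilt [-0.024 -0.002 -1.   ]
```

```bash
python3 - <<'E'
from workcell import optics
import cv2
for n,(x0,y0,w,h,k) in dict(side=(180,160,150,112,5.3)).items():
    p,d=optics.camera(n); 
    cv2.imwrite(f"pics/{n}5.png",cv2.resize(p[y0:y0+h,x0:x0+w,::-1],None,fx=k,fy=k,interpolation=cv2.INTER_CUBIC))
E
python3 st.py
```

```text
t 8.53 stage xyz mm [-27.2 -34.1  26.7] F stage [-11.5  -0.8  13. ] T [-1.12  2.12 -0.32] w 60.1 yaw err of tool x vs stage -y: -0.12 tilt [-0.024 -0.002 -1.   ]
```

View pics/side5.png

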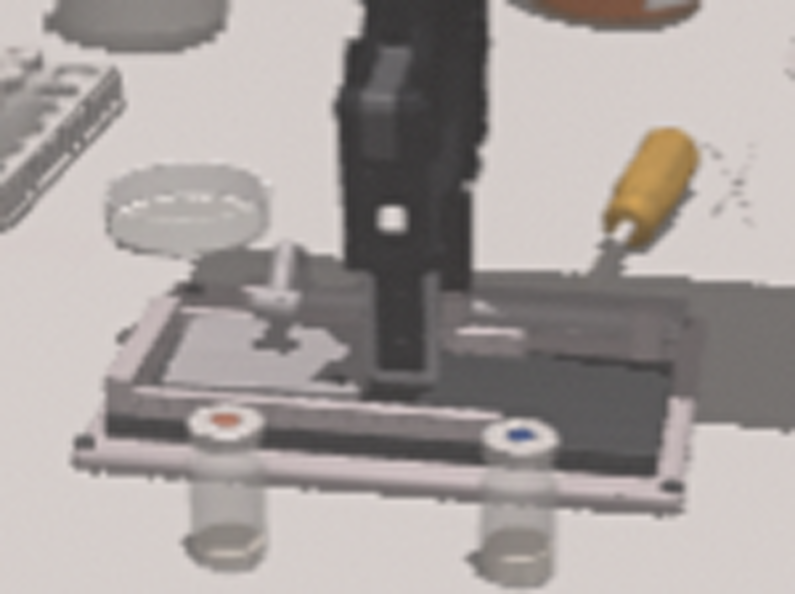

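```bash
python3 -m inch '[[[6,0,0,-0.1,0],[6,0,0,-0.2,0],[6,0,0,-0.3,0],[6,0,0,-0.3,0],[6,0,0,-0.3,0]]]' >/dev/null; python3 st.py
```

```text
t 9.15 stage xyz mm [-27.3 -34.8  30.1] F stage [-2.2 -3.9  6.3] T [-1.03  0.38  0.01] w 60.2 yaw err of tool x vs stage -y: -0.15 tilt [-0.024 -0.003 -1.   ]
```

```bash
python3 -m inch '[[[6,0,-0.2,0,0],[6,0,-0.4,0,0],[6,0,-0.5,0,0],[6,0,-0.6,0,0],[6,0,-0.6,0,0]]]' >/dev/null; python3 st.py
python3 -m inch '[[[6,0,-0.1,0,0],[6,0,-0.2,0,0],[6,0,-0.3,0,0],[6,0,-0.4,0,0],[6,0,-0.4,0,0]]]' >/dev/null; python3 st.py
python3 - <<'E'
from workcell import optics
import cv2
for n,(x0,y0,w,h,k) in dict(side=(180,160,150,112,5.3)).items():
    p,d=optics.camera(n); 
    cv2.imwrite(f"pics/{n}6.png",cv2.resize(p[y0:y0+h,x0:x0+w,::-1],None,fx=k,fy=k,interpolation=cv2.INTER_CUBIC))
E
```

```text
t 9.78 stage xyz mm [-23.6 -34.3  29.8] F stage [-6.2 -1.   8.2] T [-0.6   1.2  -0.14] w 60.0 yaw err of tool x vs stage -y: -0.17 tilt [-0.029 -0.003 -1.   ]
t 10.40 stage xyz mm [-21.8 -34.   29.4] F stage [-5.5 -0.9  7.6] T [-0.68  1.15 -0.17] w 59.9 yaw err of tool x vs stage -y: -0.19 tilt [-0.033 -0.003 -0.999]
```

View pics/side6.png

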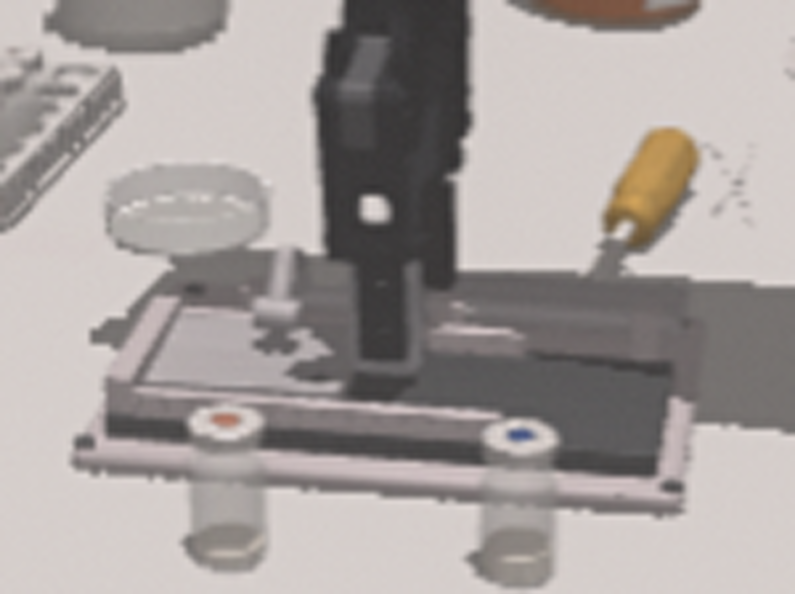

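```bash
python3 -m inch '[[[6,0,-0.1,-0.05,0],[6,0,-0.3,-0.05,0],[6,0,-0.5,-0.05,0],[6,0,-0.5,-0.05,0],[6,0,-0.5,-0.05,0]]]' >/dev/null; python3 st.py
python3 -m inch '[[[6,0,-0.1,-0.05,0],[6,0,-0.3,-0.05,0],[6,0,-0.5,-0.05,0],[6,0,-0.5,-0.05,0],[6,0,-0.5,-0.05,0]]]' >/dev/null; python3 st.py
python3 - <<'E'
from workcell import optics
import cv2
for n,(x0,y0,w,h,k) in dict(side=(180,160,150,112,5.3)).items():
    p,d=optics.camera(n); 
    cv2.imwrite(f"pics/{n}7.png",cv2.resize(p[y0:y0+h,x0:x0+w,::-1],None,fx=k,fy=k,interpolation=cv2.INTER_CUBIC))
E
```

```text
t 11.07 stage xyz mm [-20.4 -33.7  29.6] F stage [-8.7 -0.5 10.9] T [-0.79  1.73  0.06] w 59.5 yaw err of tool x vs stage -y: -0.19 tilt [-0.04  -0.004 -0.999]
t 11.70 stage xyz mm [-20.2 -33.6  29.6] F stage [-11.5  -2.5  12.3] T [-1.04  2.2   0.14] w 59.9 yaw err of tool x vs stage -y: -0.19 tilt [-0.05  -0.006 -0.999]
```

View pics/side7.png

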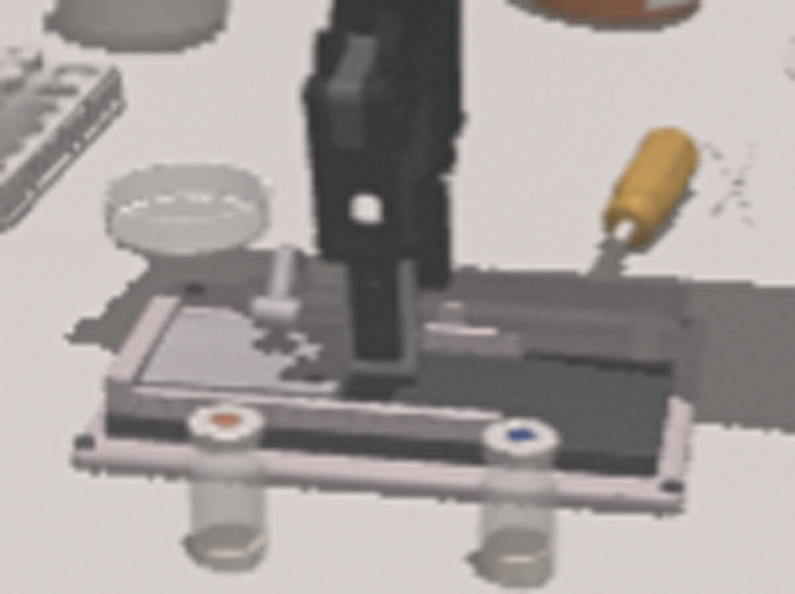

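```bash
python3 - <<'E'
from h import *
p=np.load('stage.npy'); c,s=np.cos(p[2]),np.sin(p[2])
W=lambda P:np.c_[p[0]+c*P[:,0]-s*P[:,1],p[1]+s*P[:,0]+c*P[:,1],P[:,2]]
P=np.array([(52,25,26),(52,-25,26),(52,27.5,28),(52,-27.5,28),(47,25,26),(-8,25,26)])/1e3
print(((proj('side',W(P))-[180,160]+.5)*5.3-.5).round(0))
im=cv2.imread('pics/side7.png')[270:430,90:370]; cv2.imwrite('pics/side7z.png',cv2.resize(im,None,fx=2.8,fy=2.8,interpolation=cv2.INTER_CUBIC))
E
```

```text
[[140. 369.]
 [181. 303.]
 [137. 367.]
 [183. 295.]
 [155. 371.]
 [333. 384.]]
```

View pics/side7z.png

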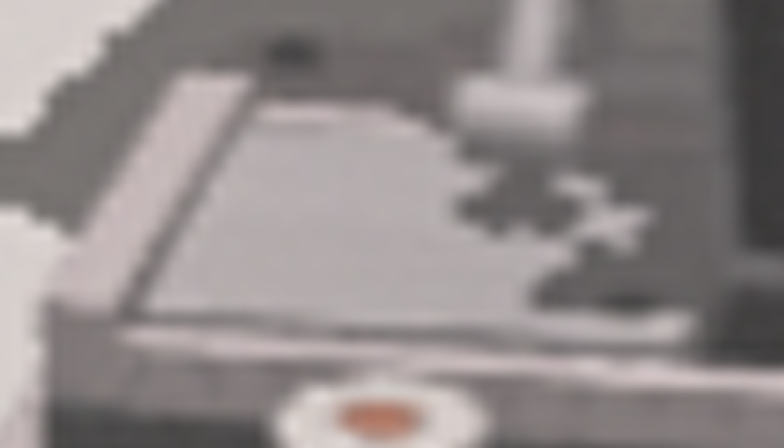

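```bash
python3 -m inch '[[[6,0,0,-0.1,0],[6,0,0,-0.2,0],[6,0,-0.3,-0.2,0],[6,0,-0.5,-0.2,0],[6,0,-0.6,-0.2,0]]]' >/dev/null; python3 st.py
```

```text
t 12.38 stage xyz mm [-19.9 -33.4  30. ] F stage [-12.6  -1.6  10.6] T [-1.11  2.51  0.19] w 60.2 yaw err of tool x vs stage -y: -0.18 tilt [-0.061 -0.008 -0.998]
```

```bash
python3 -m inch '[[[6,0,-0.3,-0.1,0],[6,0,-0.6,-0.1,0],[6,0,-0.8,-0.1,0],[6,0,-1,-0.1,0],[6,0,-1,-0.1,0]]]' >/dev/null; python3 st.py
python3 - <<'E'
from workcell import optics
import cv2
for n,(x0,y0,w,h,k) in dict(side=(180,160,150,112,5.3)).items():
    p,d=optics.camera(n); 
    im=cv2.resize(p[y0:y0+h,x0:x0+w,::-1],None,fx=k,fy=k,interpolation=cv2.INTER_CUBIC)
    cv2.imwrite('pics/side8z.png',cv2.resize(im[230:430,90:370],None,fx=2.8,fy=2.8,interpolation=cv2.INTER_CUBIC))
E
```

```text
t 13.00 stage xyz mm [-19.4 -33.2  29.7] F stage [-21.4  -2.1  18.9] T [-1.38  4.24  0.46] w 60.2 yaw err of tool x vs stage -y: -0.15 tilt [-0.08  -0.012 -0.997]
```

View pics/side8z.png

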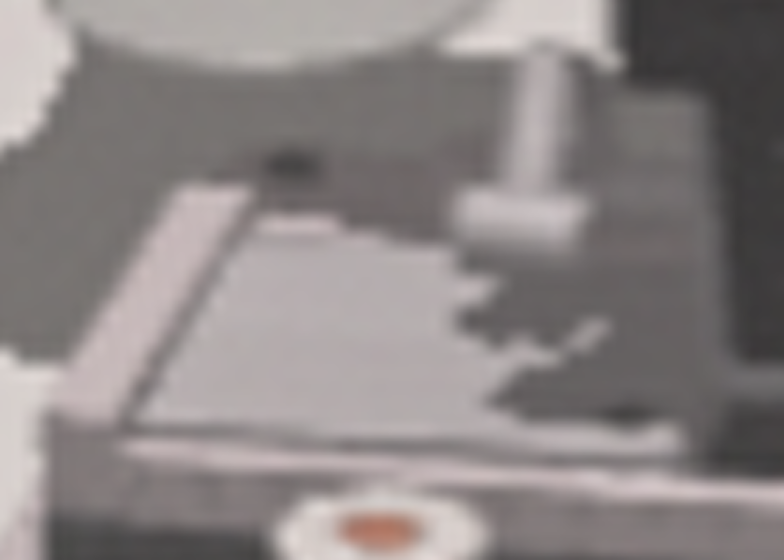

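```bash
python3 -m inch '[[[6,0,0.1,-0.1,0],[6,0,0.1,-0.2,0],[6,0,0.1,-0.2,0],[6,0,0.1,-0.2,0],[6,0,0.1,-0.2,0]]]' >/dev/null; python3 st.py
```

```text
t 13.68 stage xyz mm [-20.5 -33.3  32.2] F stage [-2.2 -0.8  6.4] T [-0.69  0.31 -0.1 ] w 60.0 yaw err of tool x vs stage -y: -0.16 tilt [-0.08  -0.012 -0.997]
```

```bash
python3 -m inch '[[[6,0,-0.2,-0.05,0],[6,0,-0.4,-0.05,0],[6,0,-0.5,-0.1,0],[6,0,-0.6,-0.1,0],[6,0,-0.6,-0.1,0]]]' >/dev/null; python3 st.py
python3 -m inch '[[[6,0,-0.2,-0.05,0],[6,0,-0.4,-0.05,0],[6,0,-0.6,-0.1,0],[6,0,-0.8,-0.1,0],[6,0,-0.8,-0.1,0]]]' >/dev/null; python3 st.py
python3 - <<'E'
from workcell import optics
import cv2
for n,(x0,y0,w,h,k) in dict(side=(180,160,150,112,5.3)).items():
    p,d=optics.camera(n); 
    im=cv2.resize(p[y0:y0+h,x0:x0+w,::-1],None,fx=k,fy=k,interpolation=cv2.INTER_CUBIC)
    cv2.imwrite('pics/side9z.png',cv2.resize(im[230:430,90:370],None,fx=2.8,fy=2.8,interpolation=cv2.INTER_CUBIC))
E
```

```text
t 14.30 stage xyz mm [-19.3 -32.8  32.1] F stage [-11.   -1.5  10.2] T [-0.89  2.13  0.13] w 60.0 yaw err of tool x vs stage -y: -0.15 tilt [-0.09  -0.014 -0.996]
t 14.93 stage xyz mm [-18.8 -32.6  31.9] F stage [-16.5  -2.   14.6] T [-1.24  3.41  0.35] w 59.9 yaw err of tool x vs stage -y: -0.12 tilt [-0.106 -0.016 -0.994]
```

View pics/side9z.png

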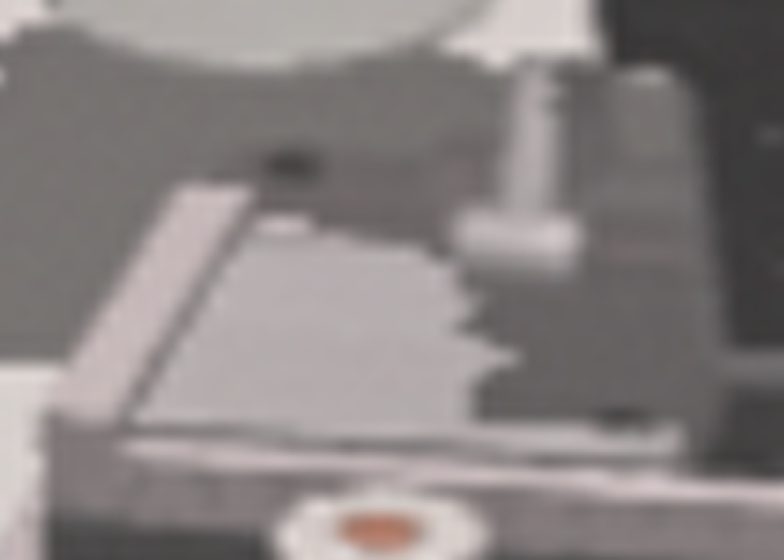

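```bash
python3 -m inch '[[[6,0,0.3,0,0],[6,0,0.6,0,0],[6,0,0.9,0,0],[6,0,1.2,0,0],[6,0,1.2,0,0]]]' >/dev/null; python3 st.py
python3 - <<'E'
from workcell import optics
import cv2
for n,(x0,y0,w,h,k) in dict(side=(180,160,150,112,5.3)).items():
    p,d=optics.camera(n); 
    im=cv2.resize(p[y0:y0+h,x0:x0+w,::-1],None,fx=k,fy=k,interpolation=cv2.INTER_CUBIC)
    cv2.imwrite('pics/side10z.png',cv2.resize(im[230:430,90:370],None,fx=2.8,fy=2.8,interpolation=cv2.INTER_CUBIC))
E
```

```text
t 15.60 stage xyz mm [-27.6 -32.   34.6] F stage [3.  0.3 6.3] T [ 0.03 -0.67  0.09] w 60.6 yaw err of tool x vs stage -y: -0.07 tilt [-0.099 -0.014 -0.995]
```

View pics/side10z.png

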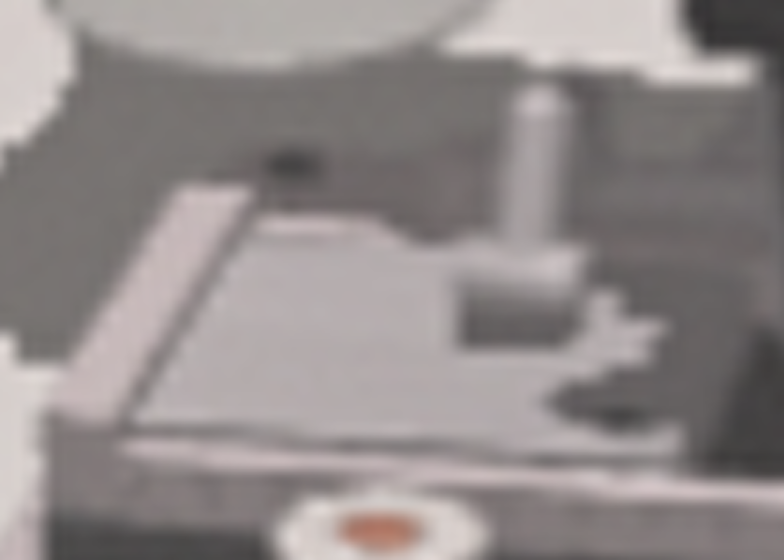

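```bash
python3 -m inch '[[[6,0,0.1,-0.2,0],[6,0,0.1,-0.4,0],[6,0,0.1,-0.6,0],[6,0,0.2,-0.8,0],[6,0,0.2,-1.0,0]]]' >/dev/null; python3 st.py
python3 -m inch '[[[6,0,0.1,-0.3,0],[6,0,0.1,-0.7,0],[6,0,0.2,-1.2,0],[6,0,0.3,-2,0],[6,0,0.5,-3,0]]]' >/dev/null; python3 st.py
python3 -m inch '[[[6,0,1,-3,0],[6,0,2,-6,0],[6,0,3,-9,0],[6,0,5,-11,0],[6,0,8,-12,0]]]' >/dev/null; python3 st.py
python3 -m inch '[[[6,0,3,0,0],[6,0,6,0,0],[6,0,10,0,0],[6,0,14,0,0],[6,0,18,0,0]]]' >/dev/null; python3 st.py
python3 -m inch '[[[6,3,3,0,0],[6,7,6,0,0],[6,11,8,0,0],[6,11,8,0,0],[6,11,8,0,0]]]' >/dev/null; python3 st.py
python3 - <<'E'
from workcell import optics
import cv2
for n,(x0,y0,w,h,k) in dict(side=(180,180,150,100,5.3),top=(190,145,160,120,5)).items():
    p,d=optics.camera(n); 
    cv2.imwrite(f"pics/{n}11.png",cv2.resize(p[y0:y0+h,x0:x0+w,::-1],None,fx=k,fy=k,interpolation=cv2.INTER_CUBIC))
E
```

```text
t 16.27 stage xyz mm [-29.  -32.   44.6] F stage [-0.5  1.2 -0.2] T [ 0.03 -0.01 -0.05] w 60.2 yaw err of tool x vs stage -y: -0.07 tilt [-0.1   -0.014 -0.995]
t 16.90 stage xyz mm [-31.  -32.3  75.6] F stage [-0.1  0.  -0.5] T [ 0.01 -0.14  0.05] w 60.2 yaw err of tool x vs stage -y: -0.07 tilt [-0.1   -0.014 -0.995]
t 17.52 stage xyz mm [-97.9 -33.5 205. ] F stage [-1.   0.1  0.6] T [ 0.01 -0.08 -0.02] w 59.8 yaw err of tool x vs stage -y: -0.06 tilt [-0.097 -0.014 -0.995]
t 18.15 stage xyz mm [-278.4  -33.5  223.2] F stage [0.1 0.  0.7] T [ 0.02 -0.16 -0.03] w 59.9 yaw err of tool x vs stage -y: -0.05 tilt [-0.095 -0.014 -0.995]
t 18.77 stage xyz mm [-358.1 -143.3  230.4] F stage [-0.7 -0.1 -0.5] T [ 0.01 -0.1  -0.  ] w 60.2 yaw err of tool x vs stage -y: -0.10 tilt [-0.094 -0.013 -0.995]
```

View pics/side11.png

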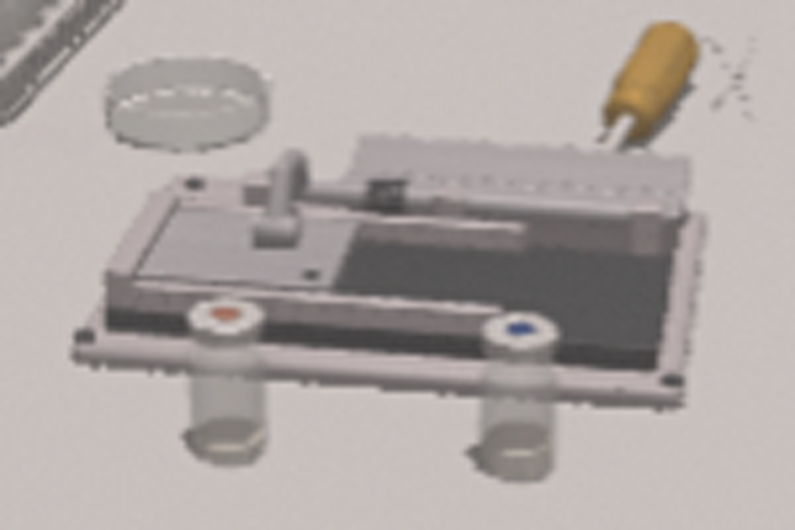

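View pics/top11.png

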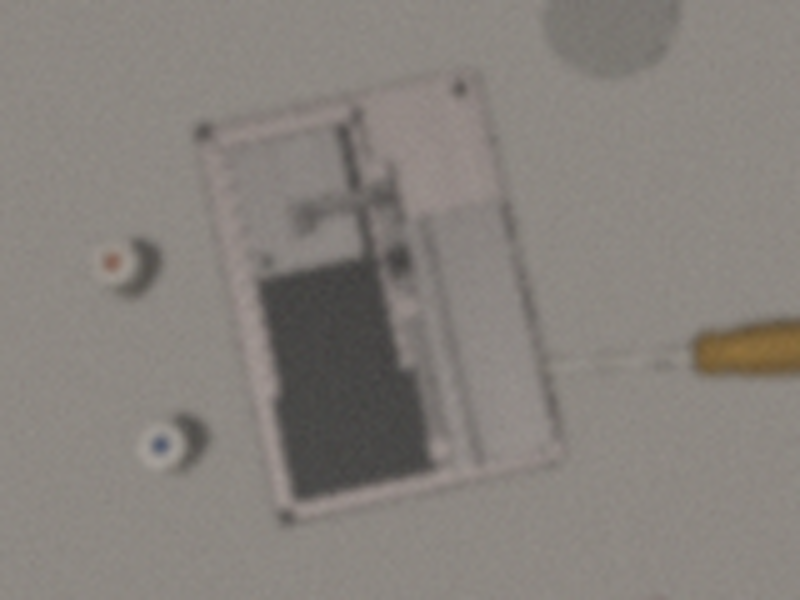

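```bash
python3 - <<'E'
from h import *
p=np.load('stage.npy'); c,s=np.cos(p[2]),np.sin(p[2])
f=lambda n,uv,z:(((onz(n,uv,z)[:,:2]-p[:2])@np.array([[c,-s],[s,c]]))*1e3).round(1).tolist()
zt=lambda q:(np.array(q,float)+.5)/5-.5+[190,145]
zs=lambda q:(np.array(q,float)+.5)/5.3-.5+[180,180]
print('rear top',f('top',zt([(262,280),(362,258)]),.026),'rear side',f('side',zs([(333,289),(361,226)]),.026))
print('wall top edge',f('top',zt([(230,148),(350,124)]),.028), 'mouth',f('top',zt([(292,498),(434,467)]),.016))
a=cv2.imread('pics/top11.png')[100:300,200:400]; cv2.imwrite('pics/top11z.png',cv2.resize(a,None,fx=3,fy=3,interpolation=cv2.INTER_CUBIC))
E
```

```text
rear top [[-10.5, 25.1], [-10.2, -19.9]] rear side [[-9.3, 32.1], [-9.0, -13.6]]
wall top edge [[49.8, 27.0], [49.2, -27.0]] mouth [[-106.5, 32.4], [-106.4, -31.5]]
```

View pics/top11z.png

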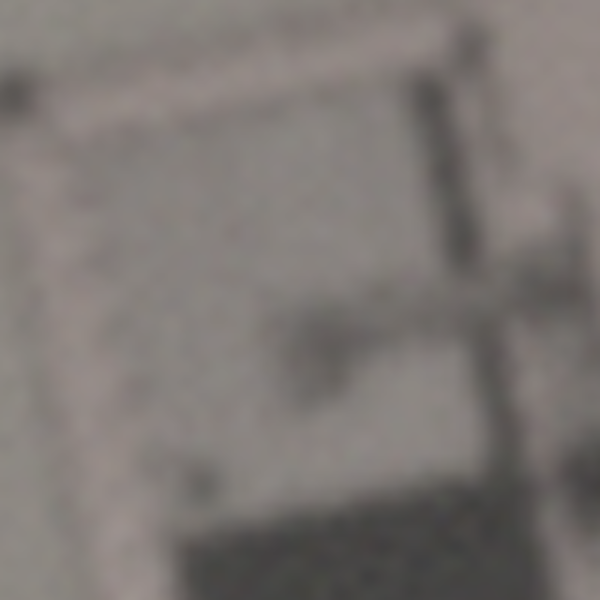

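```bash
python3 -c "
from workcell import ticket,get_obs
print(ticket.job_done(), get_obs()['clock'])"
```

```text
the job is handed in; nothing more can be done
the job is handed in; nothing more can be done
```

The coupon is loaded: I pressed the bar down with one fingertip, pushed the coupon under the raised nose to the end stop with the other, then let the bar up. The arm moved clear and I handed the job in shortly after 19 s on the robot's clock, against the 43 s limit.

**Last checks:**
- **Home position:** in the top view, the wall face to the coupon's rear edge measures 59.4–60 mm against the 60 mm length, with no gap visible at the stop. In absolute stage coordinates the rear edge reads x = -9 to -10.5 mm instead of -8. The wall itself reads about 2 mm off as well, so I put this down to camera calibration.
- **Clamping:** the nose rests on top of the coupon and the bar is only partly back up. I judged this from the pictures; I did not measure the clip angle or clamp force.
- **Bystanders:** the vials, petri dish and screwdriver show no movement in the last pictures. I did not look at the pink look-alike again; the arm never went near it on the stage.
- **Contact:** the force on the tool reads about zero with the arm clear.

**What went less cleanly:**
- **Rubbing:** the fingertips stood further ahead than I first estimated and rubbed on the bed, so the push stalled about 8 mm short. I raised the tool 3–5 mm, kept the bar down and finished the push.
- **Force and tilt:** the highest push force I read was about 21 N. The tool leaned about 6° by the end of the push.

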